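# Set the ripening-room controller and hold its housing shut for the screws

## Task

On the bench of the cheese cellar lies the opened housing of the humidity controller. First turn the black knob in its lower half until its white pointer stands at the red mark on the dial; then lift the pale cover by its blue grip, fit it the right way round over the two steel dowels and press it down against the springy gasket until it closes fully. Finish while still holding it pressed shut with the gripper, as I am about to put the screws in, and leave everything else on the bench where it is.

Things in the scene. Friction and masses are not known exactly. Their poses are not given: they have to be found in the camera images.
- base: Dark grey lower half of the housing, open at the top, fixed to the bench: 120 mm (its x) by 170 mm (its y), 36 mm high to its rim, walls 6 mm, with an ear on each 170 mm end (34 mm in x, overall length with ears 234 mm in y). Origin: centre of the underside, at bench height; z up. Yaw within 0.45 rad; on the left or right of the bench.
- dowel_left (a point): Foot of the steel dowel on the +y ear, on the dowel's axis at rim height; at (30, 100, 36) mm in base. Each dowel: 12 mm diameter for 16 mm above the rim, then a cone 8 mm tall narrowing to 4 mm (top 24 mm above the rim).
- dowel_right (a point): Foot of the equal steel dowel on the -y ear, at (-10, -100, 36) mm in base. The dowels are not symmetric, so that the cover fits one way round only.
- knob (a joint): Angle of the knob, 0 to 2.6 rad; grows as the knob turns clockwise seen from above; at 0 the pointer looks along base's +x. Starts between 0.1 and 0.4; the red mark lies at 1.0 to 1.5. Light friction (about 0.05 N m); stays where it is left.
- knob_grip (a point): Centre of the knob's black bar grip, on its vertical turning axis, at (0, 0, 50) mm in base. Bar 42 mm long (along this point's x, which looks to the pointer end), 12 mm wide, 26 mm high (37 to 63 mm above the bench). The dial below it is at 30 mm above the bench.
- knob_pointer (a point): The pointer end of the knob's bar, marked by a white stripe over that half of its top: 22 mm from the turning axis.
- dial: White round dial plate, 74 mm diameter, under the knob and centred on its axis, with thin dark ticks and one broad red mark; its upper face is 30 mm above the bench. Its x axis points from the knob's axis to the red mark: the knob's pointer must look the same way. Fixed.
- red_mark (a point): Middle of the red mark on the dial, 30 mm from the knob's axis.
- gasket (a joint): How far the black gasket frame inside the lower half's rim is pressed in, m: 0 free (6 mm proud of the rim), 0.006 level with the rim. Pushes up with about 6 N when free, 12 N when level, so the cover's weight alone does not close it: unpressed, it rests 6 mm above the rim on the dowels.
- cover: Pale grey hollow cover, loose, 0.24-0.39 kg: 120 (x) by 170 (y) by 40 mm high, walls 12 mm, a 12 mm thick ear with a hole on each y end (234 mm over ears), display on its +x half. Blue grip rib in the middle of its top: 30 (x) by 80 (y) mm, 40 to 68 mm above the underside. Origin: centre of underside. Starts flat on the bench, yaw within 0.45. Fitted: axes as base, origin 36 mm above base's.
- hole_left (a point): Centre of the 15 mm hole in the cover's +y ear, at the underside, (30, 100, 0) mm in cover; goes over dowel_left.
- hole_right (a point): Centre of the 15 mm hole in the cover's -y ear, at the underside, (-10, -100, 0) mm in cover; goes over dowel_right.
- screwdriver: Bystander: screwdriver with orange handle, lying between the two housing halves. Not to be moved.
- screw_jar: Bystander: small clear jar of screws with a steel cap, 42 mm diameter, 55 mm high, standing between the two housing halves. Origin under its centre.
- orange_cheese: Bystander: small orange cheese, 110 mm diameter, 45 mm high. Origin under its centre.
- yellow_cheese: Bystander: small yellow cheese, 100 mm diameter, 50 mm high. Origin under its centre.
- brush: Bystander: brush lying on the left side of the bench.
- mug: Bystander: blue mug, 76 mm diameter, 90 mm high, on the right side of the bench. Origin under its centre.

How it is judged:
On the way, in this order (a step that is already met when the one before it is completed fails the run):
1. the knob's pointer stands at the red mark while the cover is still away from the lower half (angle between the x axis of knob_grip and the x axis of dial, either way round below 0.16 rad and x of knob_pointer in the frame of dial above 0.01 m and distance between cover and base above 0.09 m), for 0.2 s.
2. the cover is on both dowels, the right way round, down to the gasket (horizontal distance between hole_left and dowel_left below 0.004 m and horizontal distance between hole_right and dowel_right below 0.004 m and angle between the z axis of cover and the z axis of base, either way round below 0.05 rad and z of cover in the frame of base below 0.046 m), for 0.1 s.
At the end, for the whole second after the job is handed in: Both dowels are in their own holes of the cover (within 4 mm), the cover lies level (0.05 rad) and closed, its underside within 2.5 mm of the rim, pressed by the robot (more than 2 N between robot and cover) and at rest; the knob's pointer is within 0.16 rad of the red mark (angle between the x axis of knob_grip and the x axis of dial, either way round below 0.16 rad and x of knob_pointer in the frame of dial above 0.01 m and horizontal distance between hole_left and dowel_left below 0.004 m and horizontal distance between hole_right and dowel_right below 0.004 m and angle between the z axis of cover and the z axis of base, either way round below 0.05 rad and z of cover in the frame of base between 0.033 and 0.0385 m and contact force between any of the fingers, the arm and cover above 2 N and linear speed of cover below 0.02 m/s); the arm keeps its last pose, push and grip.
It fails at once if a bystander (screwdriver, jar, cheese, brush or mug) is moved more than 30 mm (distance of any of screwdriver, screw_jar, orange_cheese, yellow_cheese, brush, mug from where it was at the start of the episode above 0.03 m).
It also fails if it takes over 54 s, if anything falls off the work surface, if the arm or the gripper's body presses on something with over 40 N, if the wrist force passes 120 N, or if a joint passes its speed limit or range.

## Robot

A 6-joint arm with a two-finger parallel gripper is mounted at the origin on the work surface. World frame = base frame: x ahead of the robot, y to its left, z up, the work surface at z = 0. Lengths are in m, angles in rad, forces in N, time in s.
With the tool pointing down it reaches from about 0.35 to 0.85 m from the base axis. Payload 8.1 kg.
Tool frame: the origin (TCP) lies midway between the tips of the shut fingers; the grasp point (between the pads) lies 19 mm behind it; z points along the fingers, y is the line along which they close (so a half turn about z gives the same grasp; the last joint's range is limited). The gripper opens to 85 mm and grips with 20 to 120 N. Pads are 22 mm wide; open, the fingers measure 114 mm over their backs; the gripper's body (76 mm by 85 mm) begins 54 mm behind the grasp point. The pads swing forward as they close: fully open they stand 13 mm farther back than shut.
Start: joints at [-1.395, 0.13, 1.488, -0, 1.523, -0.085], TCP at [0.155, -0.58, 0.231] pointing down, gripper open.
Joint ranges: [-2.96, 2.96], [-0.89, 2.26], [0.02, 2.5], [-1.34, 4.48], [0, 2.73], [-2.66, 2.66]. Speed limits (rad/s): [2.39, 2.39, 2.79, 3.14, 3.14, 3.14].

## Interface

Orientations are given as a unit quaternion [x, y, z, w].
In Python, from cell import manip, imaging gives the robot as it stands.
- The arm moves only by the tool move_tool, called after "Request:" by a JSON object that holds its "method" and its "body", one argument or row to a line. Schema: {"type":"object","properties":{"rows":{"type":"array","items":{"type":"object","properties":{"tx":{"type":"number"},"ty":{"type":"number"},"tz":{"type":"number"},"drx":{"type":"number"},"dry":{"type":"number"},"drz":{"type":"number"},"finger_gap":{"type":"number"}},"additionalProperties":false,"required":["finger_gap"]},"minItems":1,"maxItems":5},"squeeze":{"type":"number"},"only":{"type":"string"},"quiet":{"type":"boolean"},"lines":{"type":"string"}},"required":["rows"],"additionalProperties":false}. rows is a list of rows, 1 to 5 of them, each an object with the fields tx, ty, tz (the shift in a scale on which 1.0 is 0.75 m), drx, dry, drz (a rotation vector in a scale on which 1.0 is pi rad), finger_gap (the finger opening in m); a field left out counts as zero (the opening has to be given); each row is the pose to reach, as a shift and turn from the pose commanded when the call began, along the tool's axes at that moment; what a row does not reach only later rows make up. A row lasts 1/8 s, in which the tool goes at most 0.0625 m and 0.188 rad, less where a joint would pass 70% of its speed; a pose out of reach is approached as far as the arm can. The fingers move at their own pace and stop on an object; squeeze is the grip in N (left out, the last holds). Time passes only in rows, so rows that do not move let the fingers close. The tool returns the time, the measured TCP pose, the force, the opening and the grip force at its end. only (a regular expression) keeps the lines of the reply that match it, lines (a string "A,B") keeps lines A to B, and quiet returns only ok. No shift or turn number may pass 1 either way. Input that does not fit is refused with a message, and nothing moves.
- manip.sense(): the state, without advancing time (a new reading comes with each control period).
- imaging.grab_frame(name): name is "scene" or "side" or "wrist"; returns the picture (480x640x3 uint8, red, green, blue); there is no depth.
- imaging.calibration(name): a dict with "fx", "fy", "cx", "cy" (pixels), "R" (3x3) and "t" (3): a world point X has camera coordinates R X + t. Camera axes: x right, y down, z forward; pixel columns grow to the right and rows downward; lengths in m; the calibration is good to about 2 mm. A picture is of the moment at which its call begins: read the wrist's pose just before it. calibration takes no time and is no camera call; for the wrist camera it gives the pose at the moment of the call.
- manip.job_done(): hands the job in; it is judged then, once.
The state is a dict: "clock": time; "q": joint angles; "dq": joint speeds; "tau": joint torques, N m; "eef_pos": TCP position; "tool_rot": TCP orientation; "ft_force": force on the tool from outside, world axes, zero at the start; "wrist_torque": the same for the moment, N m; "finger_gap": finger opening in m; "grasp_force": force on a finger pad.
Only numpy, scipy, OpenCV 4.12 (cv2) and the standard library are available. Lean on these libraries where they do the work, as an engineer would, in place of code of your own. Each camera call takes 0.05 s, during which the arm holds its last target. There are 200 camera calls.

## Working session

There is one attempt and no reset: what is moved stays moved. The work goes in short steps, Python scripts to look and compute and a tool call to move; the robot and the scene stay as the last step left them, time stands still between calls to the robot, and variables do not carry over. Pictures are saved under pics/ and viewed, at most 10 in all, crops included, and the job is handed in when it is done.

```bash
mkdir -p pics; python3 - <<'E'
from cell import manip, imaging
import cv2,json
for n in("scene","side"):
    cv2.imwrite(f"pics/{n}0.png",imaging.grab_frame(n)[:,:,::-1])
    c=imaging.calibration(n);print(n,{k:(v.tolist() if hasattr(v,'tolist') else v) for k,v in c.items()})
print(manip.sense())
E
```

```text
scene {'fx': 516.4863055314253, 'fy': 516.4863055314253, 'cx': 315.4449783570265, 'cy': 230.58836950057403, 'R': [[-0.16714584226808107, 0.9858011412577408, 0.016074119180530397], [0.7102650626938899, 0.13170320533952817, -0.6915040176454065], [-0.6838024627982401, -0.10416513619359491, -0.7221937525850188]], 't': [0.07512944870797073, -0.3622423028144188, 1.9919775071483925]}
side {'fx': 490.0770637060928, 'fy': 490.0770637060928, 'cx': 319.9142573495997, 'cy': 240.5847638929867, 'R': [[-0.978544712491114, -0.2055795640940774, -0.013685338233766785], [-0.1000583296570405, 0.5322334469449823, -0.840663957012138], [0.18010712457292316, -0.8212579380316222, -0.5413841731138079]], 't': [0.5615053573348174, 0.10621279174780922, 1.2334680754601448]}
{'clock': 0.1, 'q': array([-1.39537629e+00,  1.31071418e-01,  1.48914481e+00,  2.09474817e-05,
        1.52300783e+00, -8.54143788e-02]), 'dq': array([-0.00164497, -0.00049427, -0.00059782,  0.00126652, -0.00125723,
       -0.00017496]), 'tau': array([ 1.55016194e-03, -5.70949781e+01, -5.01944339e+01, -1.24472845e-04,
        8.14322499e-03,  4.54213102e-05]), 'eef_pos': array([ 0.15466818, -0.57922242,  0.23037187]), 'tool_rot': array([ 9.91507459e-01,  1.30047270e-01, -2.62456226e-05, -8.15344443e-04]), 'ft_force': array([-0.45062969,  0.62770862, -1.26590758]), 'wrist_torque': array([ 0.0266033 ,  0.00218728, -0.02349827]), 'grasp_force': 0.0, 'finger_gap': 0.08559053468057806}
```

View pics/scene0.png

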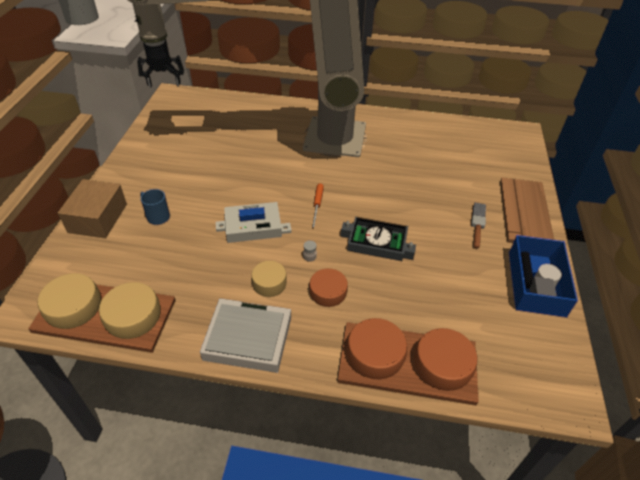

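View pics/side0.png

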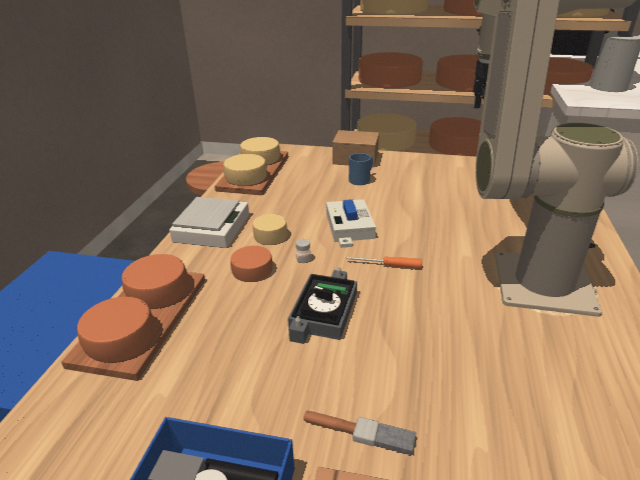

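Scene: the base is on the left, with its knob at about (378,236), and the cover is at (252,220) with the blue grip at (252,214). The jar is at (310,250) and the screwdriver at (318,200). Side view: knob (324,298), grip (350,209). Next, enlarged crops.

```bash
python3 - <<'E'
import cv2,numpy as np
s=cv2.imread("pics/scene0.png");d=cv2.imread("pics/side0.png")
# each 100x75 px at 4x
cr=[(s,330,200),(s,205,185),(d,275,262),(d,305,185)]
t=[cv2.resize(i[y:y+75,x:x+100],(400,300),interpolation=cv2.INTER_CUBIC) for i,x,y in cr]
cv2.imwrite("pics/crops0.png",np.vstack([np.hstack(t[:2]),np.hstack(t[2:])]))
E
cat > h.py <<'E'
import numpy as np
from cell import manip, imaging
from scipy.spatial.transform import Rotation as Ro
def ray(c,p):
    R=np.array(c["R"]);o=-R.T@np.array(c["t"])
    v=R.T@np.array([(p[0]-c["cx"])/c["fx"],(p[1]-c["cy"])/c["fy"],1]);return o,v/np.linalg.norm(v)
def atz(c,p,z):
    o,v=ray(c,p);return o+v*(z-o[2])/v[2]
def tri(*cp):
    A=np.zeros((3,3));b=np.zeros(3);rs=[ray(c,p) for c,p in cp]
    for o,v in rs:
        P=np.eye(3)-np.outer(v,v);A+=P;b+=P@o
    X=np.linalg.solve(A,b);return X,[float(np.linalg.norm((np.eye(3)-np.outer(v,v))@(X-o))) for o,v in rs]
def proj(c,X):
    x=np.array(c["R"])@X+np.array(c["t"]);return np.array([c["fx"]*x[0]/x[2]+c["cx"],c["fy"]*x[1]/x[2]+c["cy"]])
def delta(pos,yaw):
    """shift & turn in tool axes to reach TCP pos, tool down, with tool y (closing line) at angle yaw in xy (mod pi)"""
    s=manip.sense();T=Ro.from_quat(s["tool_rot"])
    best=None
    for k in(0,np.pi):
        y=np.array([np.cos(yaw+k),np.sin(yaw+k),0]);z=np.array([0,0,-1.]);x=np.cross(y,z)
        r=(T.inv()*Ro.from_matrix(np.c_[x,y,z])).as_rotvec()
        if best is None or np.linalg.norm(r)<np.linalg.norm(best):best=r
    print("d",np.round(T.inv().apply(np.array(pos)-s["eef_pos"]),4),"r",np.round(best,4),"clock",s["clock"],"gap",round(s["finger_gap"],4))
E
```

```text
(no output)
```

View pics/crops0.png

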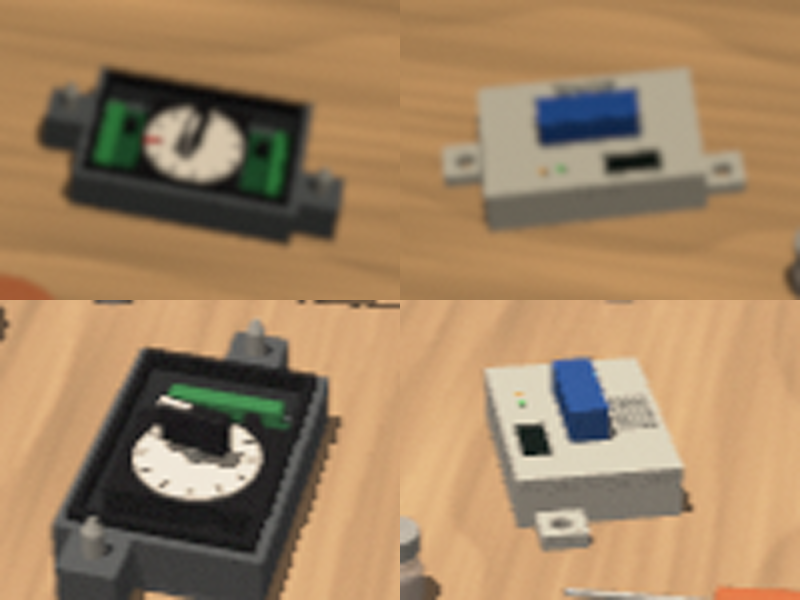

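The crops show the dowel tops at scene (410.7,243) and (347,222), side (298,317.5) and (339,267.5). The cover's holes are at scene (285.5,227.5) and (220.7,225). The display faces +x and the red mark is on the −y side of the dial.

```bash
python3 - <<'E'
from h import *
s=imaging.calibration("scene");d=imaging.calibration("side")
L=tri((s,(410.7,243)),(d,(298,317.5)));R=tri((s,(347,222)),(d,(339,267.5)))
print(L,R)
a=np.arctan2(*(L[0]-R[0])[1::-1])-np.arctan2(200,40);print("base yaw",a)
m=(L[0]+R[0])/2;print("base c",m[:2]-np.array([np.cos(a),np.sin(a)])*.01)
h=atz(s,(285.5,227.5),.012);r=atz(s,(220.7,225),.012);a=np.arctan2(*(h-r)[1::-1])-np.arctan2(200,40)
print("hole",h,r,tri((s,(285.5,227.5)),(d,(345.5,240.5))),"yaw",a,"c",(h+r)[:2]/2-np.array([np.cos(a),np.sin(a)])*.01)
c=imaging.calibration("wrist");q=manip.sense();T=Ro.from_quat(q["tool_rot"])
print("wrist cam in tool",T.inv().apply(-np.array(c["R"]).T@c["t"]-q["eef_pos"]),"fx",c["fx"],(np.array(c["R"])@T.as_matrix()).round(3))
delta([.48,.12,.3],1.57)
E
```

```text
(array([0.55797842, 0.30478072, 0.05521524]), [0.0011125630167188414, 0.0011125630167187518]) (array([0.50353082, 0.10669865, 0.05387238]), [0.0013707788296583336, 0.0013707788296583596])
base yaw -0.07085344150612238
base c [0.52077971 0.20644763]
hole [ 0.52346707 -0.08375783  0.012     ] [ 0.55011511 -0.28777403  0.012     ] (array([ 0.51859248, -0.08559859,  0.00908276]), [0.001803023120780265, 0.0018030231207802274]) yaw 0.3272775358313793 c [ 0.52732188 -0.18898059]
wrist cam in tool [ 0.07060374  0.00070763 -0.14152467] fx 369.1441193243641 [[-0.001  1.     0.001]
 [-0.959 -0.    -0.282]
 [-0.282 -0.001  0.959]]
d [ 0.4947 -0.5918 -0.0686] r [-1.600e-03  1.000e-04  2.616e-01] clock 0.1 gap 0.0856
```

Careful with the scale: shifts go in shares of 0.75 m and turns go in shares of pi rad. That gives: 0.212 m is 0.2827, -0.125 m is -0.1667, -0.4 rad is -0.1273.

```bash
sed -i 's/def delta(pos,yaw):/def delta(pos,yaw,half=True):/; s/in(0,np.pi):/in((0,np.pi) if half else (0,)):/' h.py
```

Request:
{"method": "move_tool", "body": {
  "rows": [
    {"tx": 0.2827, "ty": -0.1667, "drz": -0.1273, "finger_gap": 0.085},
    {"tx": 0.2827, "ty": -0.1667, "drz": -0.1273, "finger_gap": 0.085},
    {"tx": 0.2827, "ty": -0.1667, "drz": -0.1273, "finger_gap": 0.085},
    {"tx": 0.2827, "ty": -0.1667, "drz": -0.1273, "finger_gap": 0.085}
  ]
}}

```text
clock: 0.6
eef_pos: [0.3283, -0.4024, 0.2309]
tool_rot: [0.946, 0.325, 0.0, -0.0]
ft_force: [0.7, -0.4, 0.3]
finger_gap: 0.0852
grasp_force: 0.0
```

Request:
{"method": "move_tool", "body": {
  "rows": [
    {"tx": 0.3253, "ty": -0.0427, "tz": 0.0267, "drz": -0.1273, "finger_gap": 0.085},
    {"tx": 0.3253, "ty": -0.0427, "tz": 0.0267, "drz": -0.1273, "finger_gap": 0.085},
    {"tx": 0.3253, "ty": -0.0427, "tz": 0.0267, "drz": -0.1273, "finger_gap": 0.085},
    {"tx": 0.3253, "ty": -0.0427, "tz": 0.0267, "drz": -0.1273, "finger_gap": 0.085},
    {"tx": 0.3253, "ty": -0.0427, "tz": 0.0267, "drz": -0.1273, "finger_gap": 0.085}
  ]
}}

```text
clock: 1.23
eef_pos: [0.5021, -0.2255, 0.2101]
tool_rot: [0.861, 0.508, 0.0, -0.001]
ft_force: [0.4, -0.1, -0.6]
finger_gap: 0.085
grasp_force: 0.0
```

```bash
python3 - <<'E'
from h import *
import cv2,json
c=imaging.calibration("wrist");cv2.imwrite("pics/w1.png",imaging.grab_frame("wrist")[:,:,::-1])
json.dump({k:np.array(v).tolist() for k,v in c.items()},open("w1.json","w"))
s=manip.sense();print(s["eef_pos"],s["clock"],s["dq"].max())
delta([.53,.12,.2],0.9,False)
for X in([.5235,-.0838,.012],[.55,-.288,.012],[.527,-.189,.068]):print(proj(c,np.array(X)))
E
```

```text
[ 0.50096055 -0.22731775  0.2104253 ] 1.275 0.004903232761403302
d [ 0.3178 -0.143   0.0106] r [-1.4000e-03 -1.1000e-03 -1.4062e+00] clock 1.275 gap 0.0852
[260.50347284  59.00686127]
[395.15531912 249.37535292]
[325.56849181 175.10747442]
```

View pics/w1.png

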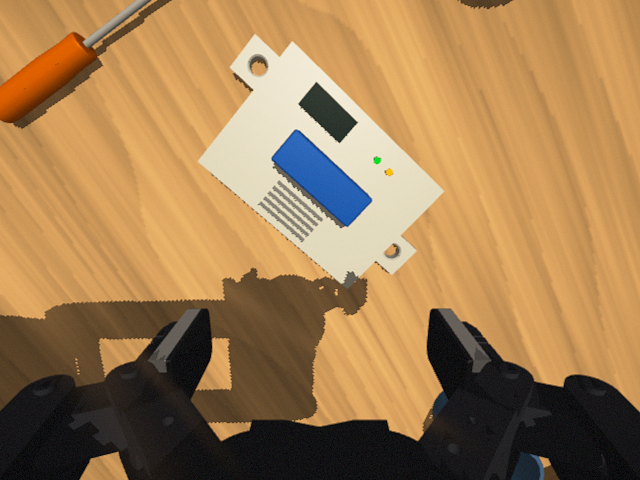

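The wrist view shows the cover's left hole at (258,65), right hole at (393,250), and the blue grip top centred at (322,179). Moving over the base.

Converted, 0.16 m is 0.2133, -0.072 m is -0.096, -0.7 rad is -0.2228.

Request:
{"method": "move_tool", "body": {
  "rows": [
    {"tx": 0.2133, "ty": -0.096, "drz": -0.2228, "finger_gap": 0.085},
    {"tx": 0.2133, "ty": -0.096, "drz": -0.2228, "finger_gap": 0.085},
    {"tx": 0.2133, "ty": -0.096, "drz": -0.2228, "finger_gap": 0.085},
    {"tx": 0.2133, "ty": -0.096, "drz": -0.2228, "finger_gap": 0.085}
  ],
  "quiet": true
}}

```text
ok
```

```bash
python3 - <<'E'
from h import *
import cv2,json
c=imaging.calibration("wrist");cv2.imwrite("pics/w2.png",imaging.grab_frame("wrist")[:,:,::-1])
json.dump({k:np.array(v).tolist() for k,v in c.items()},open("w2.json","w"))
a,b=imaging.calibration("scene"),json.load(open("w1.json"))
for z,p in((.012,(258,65)),(.012,(393,250)),(.068,(322,179))):print(atz(b,p,z))
print("grip tri",tri((a,(251.8,212.5)),(b,(322,179)))[0])
delta([.55,.14,.2],1.25,False)
E
```

```text
[ 0.51927969 -0.08667382  0.012     ]
[ 0.54791622 -0.28756567  0.012     ]
[ 0.52322743 -0.19024797  0.068     ]
grip tri [ 0.52266592 -0.19062619  0.05835922]
d [0.1829 0.0732 0.0112] r [-3.0000e-04  1.0000e-04 -1.0471e+00] clock 1.825 gap 0.0849
```

```bash
python3 - <<'E'
from h import *
delta([.57,.18,.19],1.25,False)
E
```

```text
d [0.218  0.1008 0.0212] r [-3.0000e-04  1.0000e-04 -1.0471e+00] clock 1.825 gap 0.0849
```

Converted, 0.218 m is 0.2907, 0.1 m is 0.1333, -0.94 rad is -0.2992.

Request:
{"method": "move_tool", "body": {
  "rows": [
    {"tx": 0.2907, "ty": 0.1333, "tz": 0.0267, "drz": -0.2992, "finger_gap": 0.085},
    {"tx": 0.2907, "ty": 0.1333, "tz": 0.0267, "drz": -0.2992, "finger_gap": 0.085},
    {"tx": 0.2907, "ty": 0.1333, "tz": 0.0267, "drz": -0.2992, "finger_gap": 0.085},
    {"tx": 0.2907, "ty": 0.1333, "tz": 0.0267, "drz": -0.2992, "finger_gap": 0.085},
    {"tx": 0.2907, "ty": 0.1333, "tz": 0.0267, "drz": -0.2992, "finger_gap": 0.085}
  ]
}}

```text
clock: 2.45
eef_pos: [0.5726, 0.1803, 0.1902]
tool_rot: [0.217, 0.976, -0.0, -0.001]
ft_force: [0.3, -0.5, -0.6]
finger_gap: 0.0849
grasp_force: 0.0
```

```bash
cat >> h.py <<'E'
def shot(n):
    import cv2,json
    c=imaging.calibration("wrist");cv2.imwrite(f"pics/{n}.png",imaging.grab_frame("wrist")[:,:,::-1])
    json.dump({k:np.array(v).tolist() for k,v in c.items()},open(f"{n}.json","w"));return c
E
python3 -c "
from h import *
shot('w3');c=shot('w3b')
for p in([.558,.3048,.055],[.5035,.1067,.055],[.52,.206,.05]):print(proj(c,np.array(p)))"
```

```text
[470.50162518 147.85400931]
[195.10632162 193.20080314]
[324.66034204 156.82553   ]
```

View pics/w3b.png

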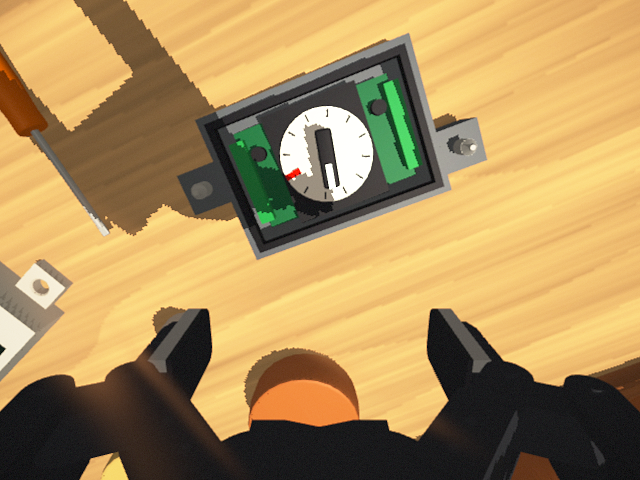

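The base is in view, with dowels at (203,190) and (467,147), dial centre near (327,154), red mark near (292,175) and white stripe at (332,175). Enlarging for precise pixels.

```bash
python3 -c "
import cv2,numpy as np
i=cv2.imread('pics/w3b.png')
a=cv2.resize(i[95:215,260:400],(700,600),interpolation=cv2.INTER_CUBIC)[:, :700]
a=cv2.resize(i[100:210,270:390],(600,550),interpolation=cv2.INTER_CUBIC)
b=cv2.resize(i[165:215,180:230],(200,200),interpolation=cv2.INTER_CUBIC)
c=cv2.resize(i[120:170,440:490],(200,200),interpolation=cv2.INTER_CUBIC)
r=np.zeros((550,200,3),np.uint8);r[:200]=b;r[200:400]=c
cv2.imwrite('pics/w3c.png',np.hstack([a,r]))"
```

```text
(no output)
```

View pics/w3c.png

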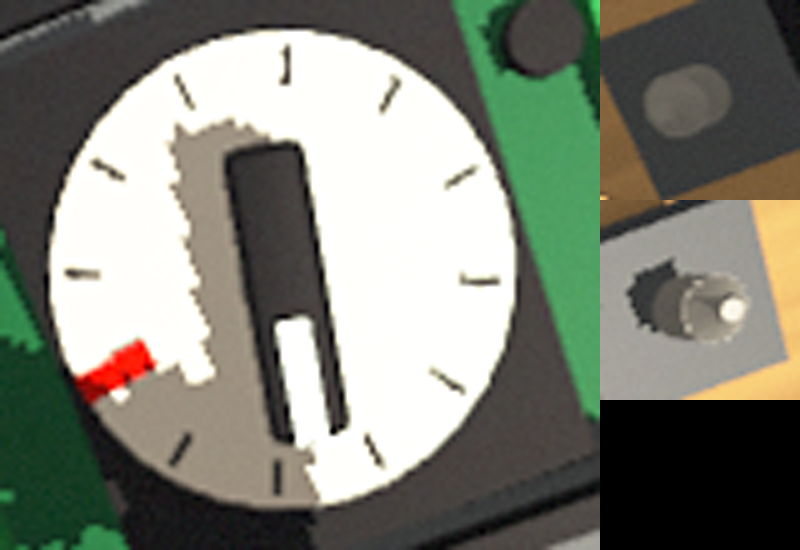

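```bash
cat > fit.py <<'E'
from h import *
import json
from scipy.optimize import least_squares
c=json.load(open("w3b.json"))
P=np.array([[30,100,60],[-10,-100,60],[0,0,30],[-10,-100,36]])/1e3;U=np.array([[473.2,147],[198.5,191],[326.6,153.8],[205.7,188]])
def X(p,q):return np.c_[Ro.from_euler("z",p[2]).apply(q)+[p[0],p[1],0]]
f=lambda p:np.concatenate([proj(c,x)-u for x,u in zip(X(p,P),U)])
r=least_squares(f,[.52,.206,-.07]);print("base",r.x,"res",f(r.x).round(1))
s,d=imaging.calibration("scene"),imaging.calibration("side")
for cc,u in((s,[(410.7,243),(347,222)]),(d,[(298,317.5),(339,267.5)])):
    print([(proj(cc,x)-v).round(1).tolist() for x,v in zip(X(r.x,P[:2]-[0,0,.003]),u)])
m=atz(c,(293.2,174.2),.03)[:2]-atz(c,(326.6,153.8),.03)[:2];am=np.arctan2(m[1],m[0])
o=lambda x,y:(270+x/5,100+y/5)
b0,b1=atz(c,o(264,150),.063),atz(c,o(311,434),.063);ab=np.arctan2(*(b1-b0)[1::-1])
print("mark",np.linalg.norm(m),am,"knob",ab,np.linalg.norm(b1-b0),(b0+b1)/2,"turn",am-ab, "knob joint",r.x[2]-ab,r.x[2]-am)
print("knob tri scene/side/wrist",tri((s,(377.6,234.5)),(d,(324,367/4+262-300/4)),(c,(327.5,158.4))))
delta([*r.x[:2],.10],ab+np.pi/2,False)
E
python3 fit.py
```

```text
base [ 0.5202223   0.20866263 -0.07386986] res [ 1.7 -0.4 -2.5  0.7  0.9  0.7 -0.1 -0.4]
[[0.4, -0.8], [0.9, -1.1]]
[[-0.4, 0.2], [-0.3, 0.1]]
mark 0.031224579281945174 -1.4634019141839496 knob -0.25451556954167287 0.03987843449399199 [0.52161452 0.20735305 0.063     ] turn -1.2088863446422766 knob joint 0.18064571237984642 1.3895320570221232
knob tri scene/side/wrist (array([0.52860862, 0.20083011, 0.06682384]), [0.018485748521192478, 0.017775563518969743, 0.010083851275859814])
d [0.0606 0.0056 0.0907] r [-0.001  -0.0007 -0.1885] clock 2.55 gap 0.0852
```

Converted, 0.147 m is 0.196, 0.09 m is 0.12, -0.188 rad is -0.0598.

Request:
{"method": "move_tool", "body": {
  "rows": [
    {"tx": 0.0793, "ty": 0.0073, "tz": 0.0667, "drz": -0.0598, "finger_gap": 0.035},
    {"tx": 0.0793, "ty": 0.0073, "tz": 0.12, "drz": -0.0598, "finger_gap": 0.035},
    {"tx": 0.0793, "ty": 0.0073, "tz": 0.12, "drz": -0.0598, "finger_gap": 0.035},
    {"tx": 0.0793, "ty": 0.0073, "tz": 0.196, "drz": -0.0598, "finger_gap": 0.035},
    {"tx": 0.0793, "ty": 0.0073, "tz": 0.196, "drz": -0.0598, "finger_gap": 0.035}
  ]
}}

```text
clock: 3.18
eef_pos: [0.5197, 0.2068, 0.0423]
tool_rot: [0.13, 0.992, -0.001, -0.003]
ft_force: [-0.6, 0.1, -1.1]
finger_gap: 0.0351
grasp_force: 0.0
```

```bash
python3 -c "
from h import *
delta([.521,.208,.043],1.316,False)"
```

```text
d [-0.0009  0.0014 -0.0007] r [-0.0033 -0.0048 -0.0056] clock 3.175 gap 0.0351
```

Converted, 0.0014 m is 0.0019, -0.001 m is -0.0013.

Request:
{"method": "move_tool", "body": {
  "rows": [
    {"tx": -0.0013, "ty": 0.0019, "finger_gap": 0},
    {"tx": -0.0013, "ty": 0.0019, "finger_gap": 0},
    {"tx": -0.0013, "ty": 0.0019, "finger_gap": 0},
    {"tx": -0.0013, "ty": 0.0019, "finger_gap": 0},
    {"tx": -0.0013, "ty": 0.0019, "finger_gap": 0}
  ],
  "squeeze": 40
}}

```text
clock: 3.8
eef_pos: [0.5243, 0.2075, 0.0475]
tool_rot: [0.128, 0.992, -0.002, 0.001]
ft_force: [-4.1, -13.6, 4.4]
finger_gap: 0.0107
grasp_force: 40.4
```

Request:
{"method": "move_tool", "body": {
  "rows": [
    {"drz": 0.0573, "finger_gap": 0},
    {"drz": 0.1146, "finger_gap": 0},
    {"drz": 0.1719, "finger_gap": 0},
    {"drz": 0.2292, "finger_gap": 0},
    {"drz": 0.2865, "finger_gap": 0}
  ]
}}

```text
clock: 4.42
eef_pos: [0.5227, 0.2056, 0.0474]
tool_rot: [0.549, 0.836, -0.003, 0.001]
ft_force: [-14.9, -24.9, 16.4]
finger_gap: 0.0109
grasp_force: 42.0
```

Request:
{"method": "move_tool", "body": {
  "rows": [
    {"drz": 0.0573, "finger_gap": 0},
    {"drz": 0.0971, "finger_gap": 0},
    {"drz": 0.0971, "finger_gap": 0},
    {"drz": 0.0971, "finger_gap": 0.035},
    {"drz": 0.0971, "finger_gap": 0.035}
  ]
}}

```text
clock: 5.05
eef_pos: [0.525, 0.2106, 0.0473]
tool_rot: [0.667, 0.745, 0.002, 0.001]
ft_force: [-0.8, 0.1, -0.4]
finger_gap: 0.0353
grasp_force: 0.0
```

Request:
{"method": "move_tool", "body": {
  "rows": [
    {"tz": -0.08, "finger_gap": 0.035},
    {"tz": -0.16, "finger_gap": 0.035},
    {"tx": -0.0667, "tz": -0.196, "finger_gap": 0.085},
    {"tx": -0.0667, "tz": -0.196, "finger_gap": 0.085}
  ]
}}

```text
clock: 5.55
eef_pos: [0.5313, 0.1589, 0.1967]
tool_rot: [0.668, 0.744, 0.003, 0.003]
ft_force: [-0.0, 0.9, 0.6]
finger_gap: 0.0701
grasp_force: 0.0
```

```bash
python3 -c "
from h import *
shot('w4');c=shot('w4b');print(proj(c,np.array([.521,.208,.03])))"
```

```text
[314.73660916 167.12333407]
```

```bash
python3 -c "
import cv2,numpy as np
i=cv2.imread('pics/w4b.png')
cv2.imwrite('pics/w4c.png',cv2.resize(i[112:222,255:375],(600,550),interpolation=cv2.INTER_CUBIC))"
```

```text
(no output)
```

View pics/w4c.png

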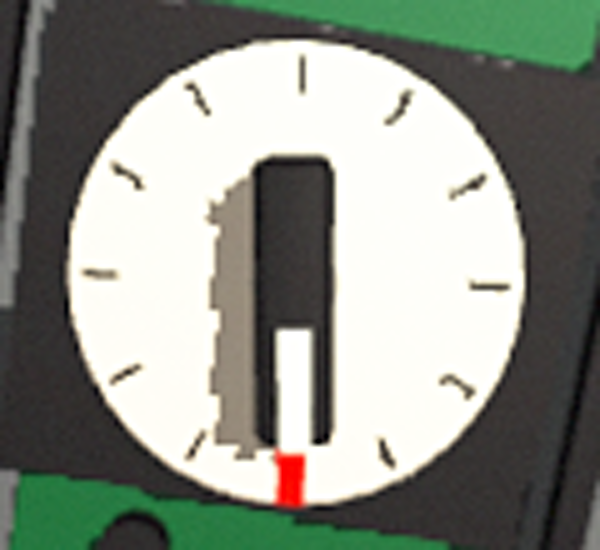

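The pointer is aligned with the red mark: dial centre (297,272), mark (291,480), bar axis at x ≈ 293 in the crop. Next, the cover.

```bash
python3 -c "
from h import *
delta([.5238,-.1903,.15],.337,False);delta([.5238,-.1903,.043],.337,False)"
```

```text
d [-0.3482 -0.0433  0.0422] r [ 0.0024 -0.0005 -0.2279] clock 5.65 gap 0.0833
d [-0.3483 -0.0435  0.1492] r [ 0.0024 -0.0005 -0.2279] clock 5.65 gap 0.0833
```

Converted, -0.348 m is -0.464, -0.043 m is -0.0573, -0.228 rad is -0.0726.

Request:
{"method": "move_tool", "body": {
  "rows": [
    {"tx": -0.464, "ty": -0.0573, "drz": -0.0726, "finger_gap": 0.085},
    {"tx": -0.464, "ty": -0.0573, "drz": -0.0726, "finger_gap": 0.085},
    {"tx": -0.464, "ty": -0.0573, "drz": -0.0726, "finger_gap": 0.085},
    {"tx": -0.464, "ty": -0.0573, "drz": -0.0726, "finger_gap": 0.085},
    {"tx": -0.464, "ty": -0.0573, "drz": -0.0726, "finger_gap": 0.085}
  ],
  "quiet": true
}}

```text
ok
```

```bash
python3 -c "
from h import *
delta([.5238,-.1903,.15],.337,False)"
```

```text
d [-0.0406 -0.0144  0.0401] r [-0.0008 -0.0015  0.0026] clock 6.275 gap 0.0848
```

Converted, 0.145 m is 0.1933, 0.12 m is 0.16.

Request:
{"method": "move_tool", "body": {
  "rows": [
    {"tx": -0.0533, "ty": -0.0193, "tz": 0.04, "finger_gap": 0.06},
    {"tx": -0.0533, "ty": -0.0193, "tz": 0.0933, "finger_gap": 0.06},
    {"tx": -0.0533, "ty": -0.0193, "tz": 0.16, "finger_gap": 0.06},
    {"tx": -0.0533, "ty": -0.0193, "tz": 0.1933, "finger_gap": 0.06},
    {"tx": -0.0533, "ty": -0.0193, "tz": 0.1933, "finger_gap": 0.06}
  ]
}}

```text
clock: 6.9
eef_pos: [0.5214, -0.1869, 0.0425]
tool_rot: [0.578, 0.816, -0.0, -0.004]
ft_force: [-0.5, -0.1, -0.3]
finger_gap: 0.0599
grasp_force: 0.0
```

```bash
python3 -c "
from h import *
delta([.5238,-.1903,.043],.337,False)"
```

```text
d [-0.004   0.0012 -0.0005] r [-0.005  -0.0055  0.0022] clock 6.9 gap 0.0599
```

Converted, -0.002 m is -0.0027, 0.001 m is 0.0013.

Request:
{"method": "move_tool", "body": {
  "rows": [
    {"tx": -0.0027, "ty": 0.0013, "finger_gap": 0.06},
    {"tx": -0.0027, "ty": 0.0013, "finger_gap": 0.06}
  ]
}}

```text
clock: 7.15
eef_pos: [0.5271, -0.1912, 0.0482]
tool_rot: [0.578, 0.816, 0.0, 0.002]
ft_force: [-0.1, 0.4, -0.1]
finger_gap: 0.0603
grasp_force: 0.0
```

Request:
{"method": "move_tool", "body": {
  "rows": [
    {"finger_gap": 0},
    {"finger_gap": 0},
    {"finger_gap": 0},
    {"finger_gap": 0}
  ],
  "squeeze": 80
}}

```text
clock: 7.65
eef_pos: [0.5262, -0.1911, 0.0475]
tool_rot: [0.578, 0.816, 0.0, 0.001]
ft_force: [-1.0, 0.6, 5.9]
finger_gap: 0.0283
grasp_force: 81.3
```

```bash
python3 -c "
from h import *
delta([.5238,-.1903,.043],.337,False)"
```

```text
d [ 0.0016 -0.002   0.0045] r [0.0012 0.0013 0.0014] clock 7.65 gap 0.0283
```

Converted, 0.005 m is 0.0067, -0.002 m is -0.0027.

Request:
{"method": "move_tool", "body": {
  "rows": [
    {"ty": -0.0027, "finger_gap": 0.05},
    {"ty": -0.0027, "finger_gap": 0.05},
    {"ty": -0.0027, "tz": 0.0067, "finger_gap": 0.05},
    {"ty": -0.0027, "tz": 0.0067, "finger_gap": 0.05}
  ]
}}

```text
clock: 8.15
eef_pos: [0.5231, -0.1911, 0.0404]
tool_rot: [0.578, 0.816, -0.0, -0.001]
ft_force: [-0.5, -1.0, 0.2]
finger_gap: 0.0501
grasp_force: 0.0
```

Request:
{"method": "move_tool", "body": {
  "rows": [
    {"finger_gap": 0},
    {"finger_gap": 0},
    {"finger_gap": 0},
    {"finger_gap": 0}
  ],
  "squeeze": 100
}}

```text
clock: 8.65
eef_pos: [0.524, -0.1914, 0.0417]
tool_rot: [0.578, 0.816, 0.0, 0.0]
ft_force: [-0.7, 1.6, 4.8]
finger_gap: 0.0286
grasp_force: 99.5
```

Request:
{"method": "move_tool", "body": {
  "rows": [
    {"tz": -0.0133, "finger_gap": 0},
    {"tz": -0.0667, "finger_gap": 0},
    {"tz": -0.1333, "finger_gap": 0},
    {"tz": -0.16, "finger_gap": 0},
    {"tz": -0.16, "finger_gap": 0}
  ]
}}

```text
clock: 9.28
eef_pos: [0.5244, -0.1918, 0.1624]
tool_rot: [0.578, 0.816, 0.0, 0.001]
ft_force: [0.2, 0.0, -4.0]
finger_gap: 0.0282
grasp_force: 99.7
```

Request:
{"method": "move_tool", "body": {
  "rows": [
    {"finger_gap": 0}
  ]
}}

```text
clock: 9.4
eef_pos: [0.5223, -0.1908, 0.1587]
tool_rot: [0.578, 0.816, -0.0, -0.002]
ft_force: [-0.9, -0.1, -3.6]
finger_gap: 0.0285
grasp_force: 99.7
```

```bash
python3 -c "
from h import *
shot('w5');c=shot('w5b');s=manip.sense();print(s['eef_pos'],s['tool_rot'],s['ft_force'])"
```

```text
[ 0.52216164 -0.1907342   0.1585158 ] [ 5.77883281e-01  8.16116451e-01 -3.91640284e-04 -2.16763187e-03] [-0.71848883  0.19488075 -3.89782521]
```

View pics/w5b.png

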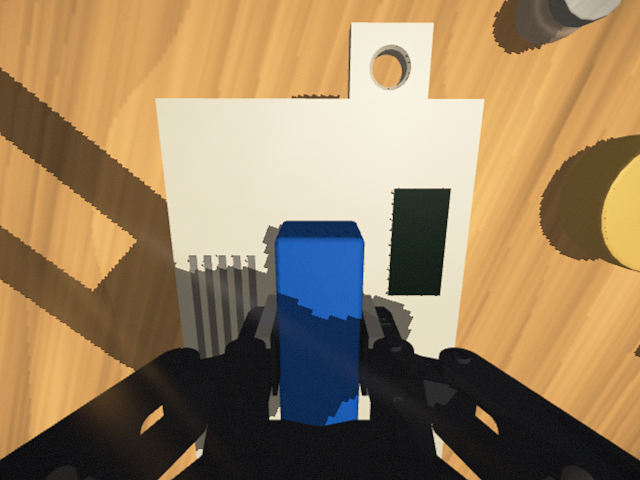

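The cover is lifted and square in the grip. The hole's top rim is centred at (390,67) and the front edge is level at row 98.

```bash
cat >> h.py <<'E'
def tcp_from_cam(c):
    # tool frame from camera calibration (cam offset in tool known)
    Rt=np.array([[-.001,1,.001],[-.959,0,-.282],[-.282,-.001,.959]])
    R=np.array(c["R"]).T@Rt;o=-np.array(c["R"]).T@np.array(c["t"])
    return o-R@np.array([.0706,.0007,-.1415]),R
E
python3 - <<'E'
from h import *
import json
c=json.load(open("w5b.json"));p,R=tcp_from_cam(c);print(p)
o,v=ray(c,(390.5,67));o=R.T@(o-p);v=R.T@v
print("hole in tool",o+v*(.0297-o[2])/v[2])
for u in((157,98),(484,98)):
    o,v=ray(c,u);o=R.T@(o-p);v=R.T@v;print("edge",o+v*(.0017-o[2])/v[2])
delta([.521,.208,.2],-.0739,False)
E
```

```text
[ 0.52019882 -0.19061844  0.15846761]
hole in tool [0.09939603 0.03071217 0.0297    ]
edge [ 0.08455847 -0.05805013  0.0017    ]
edge [0.08442879 0.06011307 0.0017    ]
d [ 0.3766  0.1312 -0.0407] r [-0.0037 -0.0024  0.4124] clock 9.5 gap 0.0283
```

Converted, 0.376 m is 0.5013, 0.131 m is 0.1747, 0.412 rad is 0.1311.

Request:
{"method": "move_tool", "body": {
  "rows": [
    {"tx": 0.5013, "ty": 0.1747, "drz": 0.1311, "finger_gap": 0},
    {"tx": 0.5013, "ty": 0.1747, "drz": 0.1311, "finger_gap": 0},
    {"tx": 0.5013, "ty": 0.1747, "drz": 0.1311, "finger_gap": 0},
    {"tx": 0.5013, "ty": 0.1747, "drz": 0.1311, "finger_gap": 0},
    {"tx": 0.5013, "ty": 0.1747, "drz": 0.1311, "finger_gap": 0}
  ],
  "quiet": true
}}

```text
ok
```

```bash
python3 -c "
from h import *
delta([.521,.208,.13],-.0739,False)"
```

```text
d [ 0.0939 -0.0075  0.0297] r [-0.0022  0.0005  0.0002] clock 10.125 gap 0.0282
```

Request:
{"method": "move_tool", "body": {
  "rows": [
    {"tx": 0.08, "ty": -0.0093, "finger_gap": 0},
    {"tx": 0.1253, "ty": -0.0093, "finger_gap": 0},
    {"tx": 0.1253, "ty": -0.0093, "tz": 0.0267, "finger_gap": 0},
    {"tx": 0.1253, "ty": -0.0093, "tz": 0.04, "finger_gap": 0},
    {"tx": 0.1253, "ty": -0.0093, "tz": 0.04, "finger_gap": 0}
  ],
  "quiet": true
}}

```text
ok
```

Request:
{"method": "move_tool", "body": {
  "rows": [
    {"finger_gap": 0},
    {"finger_gap": 0}
  ]
}}

```text
clock: 11.0
eef_pos: [0.5234, 0.2058, 0.1321]
tool_rot: [0.733, 0.68, 0.001, 0.0]
ft_force: [0.3, -0.6, -4.1]
finger_gap: 0.0285
grasp_force: 99.7
```

```bash
python3 - <<'E'
from h import *
import cv2
c=shot('w6');c=shot('w6b')
p,R=tcp_from_cam(c)
delta([.5203,.208,.13],-.0739,False)
i=cv2.imread('pics/w6b.png');print(p)
cv2.imwrite('pics/w6c.png',cv2.resize(i[0:140,310:470],(800,700))[:600])
r=np.array([.5202,.2087,-.0739])
for z in(.06,.036):print(proj(c,Ro.from_euler('z',r[2]).apply([.03,.1,z])+[r[0],r[1],0]))
E
```

```text
d [ 0.0017 -0.0031  0.0021] r [ 0.0011 -0.0004 -0.0002] clock 11.1 gap 0.0281
[0.521893   0.20630658 0.13219705]
[370.70782047  76.20597251]
[365.23435424  82.77203631]
```

View pics/w6c.png

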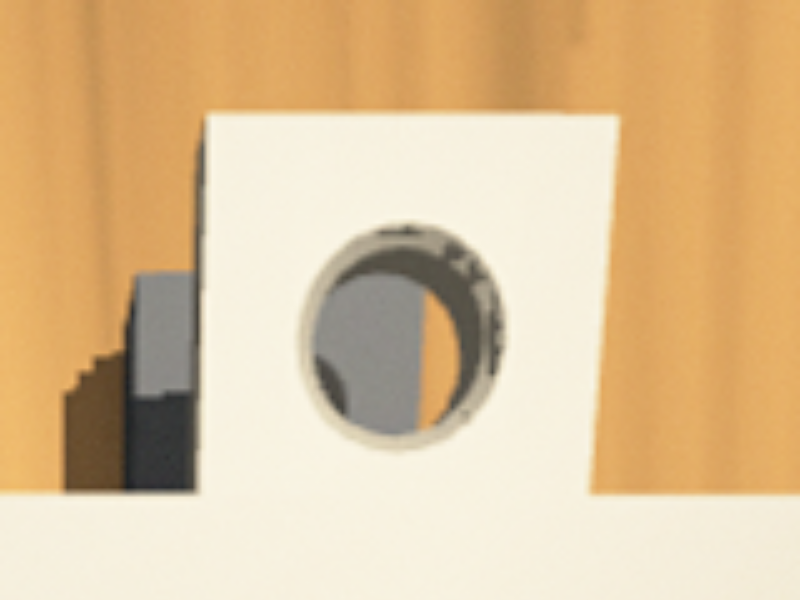

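Through the hole, the ear's right edge is at px ≈ (394.8,72), the far-left ear corner at (337,54.3), and the dowel shows at the hole's lower left. This gives a check of the base pose.

```bash
python3 - <<'E'
from h import *
import json
c=json.load(open("w6b.json"));p,R=tcp_from_cam(c)
r=np.array([.5202,.2087,-.0739])
f=lambda u,z:Ro.from_euler('z',-r[2]).apply(atz(c,u,z)-[r[0],r[1],0])*1000
print("ear corner (13,117)",f((337,54.3),.036),"right edge (47)",f((394.8,72),.036))
o=lambda x,y:(310+x/5,y/5)
und=p[2]-.0417
print("hole top",f(o(402,337),und+.012))
print("tcp in base",Ro.from_euler('z',-r[2]).apply(p-[r[0],r[1],0])*1000)
E
```

```text
ear corner (13,117) [ 13.03740214 115.29532393  36.        ] right edge (47) [ 47.22723803 105.84060734  36.        ]
hole top [ 32.69041794  97.08153223 102.49704989]
tcp in base [  1.86509648  -2.26188424 132.19704989]
```

Converted, 0.036 m is 0.048, -0.0026 m is -0.0035.

Request:
{"method": "move_tool", "body": {
  "rows": [
    {"tx": 0.0029, "ty": -0.0035, "finger_gap": 0},
    {"tx": 0.0029, "ty": -0.0035, "finger_gap": 0},
    {"tx": 0.0029, "ty": -0.0035, "tz": 0.0267, "finger_gap": 0},
    {"tx": 0.0029, "ty": -0.0035, "tz": 0.048, "finger_gap": 0},
    {"tx": 0.0029, "ty": -0.0035, "tz": 0.048, "finger_gap": 0}
  ]
}}

```text
clock: 11.72
eef_pos: [0.5196, 0.2077, 0.0923]
tool_rot: [0.733, 0.681, -0.001, 0.0]
ft_force: [2.8, -0.2, -5.7]
finger_gap: 0.0284
grasp_force: 100.0
```

Request:
{"method": "move_tool", "body": {
  "rows": [
    {"finger_gap": 0},
    {"tz": 0.0067, "finger_gap": 0},
    {"tz": 0.0067, "finger_gap": 0}
  ]
}}

```text
clock: 12.1
eef_pos: [0.5202, 0.2084, 0.0898]
tool_rot: [0.733, 0.681, -0.0, 0.0]
ft_force: [1.9, -2.9, -5.1]
finger_gap: 0.0284
grasp_force: 100.3
```

Converted, 0.006 m is 0.008, 0.003 m is 0.004.

Request:
{"method": "move_tool", "body": {
  "rows": [
    {"tx": -0.0007, "tz": 0.004, "finger_gap": 0},
    {"tx": -0.0007, "tz": 0.008, "finger_gap": 0},
    {"tx": -0.0007, "tz": 0.008, "finger_gap": 0}
  ]
}}

```text
clock: 12.48
eef_pos: [0.5201, 0.2081, 0.084]
tool_rot: [0.733, 0.681, -0.0, -0.0]
ft_force: [2.0, -1.3, -4.9]
finger_gap: 0.0282
grasp_force: 100.5
```

Request:
{"method": "move_tool", "body": {
  "rows": [
    {"tz": 0.004, "finger_gap": 0},
    {"tz": 0.008, "finger_gap": 0},
    {"tz": 0.008, "finger_gap": 0}
  ]
}}

```text
clock: 12.85
eef_pos: [0.5203, 0.2081, 0.0789]
tool_rot: [0.733, 0.681, -0.0, 0.0]
ft_force: [-3.9, -3.2, 6.0]
finger_gap: 0.0283
grasp_force: 101.7
```

Converted, 0.0015 m is 0.002.

Request:
{"method": "move_tool", "body": {
  "rows": [
    {"tz": 0.002, "finger_gap": 0},
    {"tz": 0.002, "finger_gap": 0}
  ]
}}

```text
clock: 13.1
eef_pos: [0.5204, 0.2081, 0.0778]
tool_rot: [0.733, 0.681, 0.0, 0.0]
ft_force: [-4.5, -3.4, 7.5]
finger_gap: 0.0282
grasp_force: 101.9
```

Request:
{"method": "move_tool", "body": {
  "rows": [
    {"tz": 0.002, "finger_gap": 0},
    {"tz": 0.002, "finger_gap": 0}
  ]
}}

```text
clock: 13.35
eef_pos: [0.5203, 0.2081, 0.0777]
tool_rot: [0.733, 0.681, -0.0, 0.0]
ft_force: [-11.1, -6.7, 20.4]
finger_gap: 0.0284
grasp_force: 103.4
```

The force jumped to 20 N at z = 0.0777, so the underside is at 0.036 and sits on the rim. One last look to confirm.

Request:
{"method": "move_tool", "body": {
  "rows": [
    {"finger_gap": 0},
    {"finger_gap": 0},
    {"finger_gap": 0}
  ]
}}

```text
clock: 13.72
eef_pos: [0.5203, 0.2081, 0.0777]
tool_rot: [0.733, 0.681, 0.0, 0.0]
ft_force: [-10.9, -5.2, 20.5]
finger_gap: 0.0284
grasp_force: 103.5
```

```bash
python3 -c "
from cell import imaging
import cv2,numpy as np
a=imaging.grab_frame('scene')[:,:,::-1][190:280,320:440];b=imaging.grab_frame('side')[:,:,::-1][245:365,270:400]
cv2.imwrite('pics/end.png',np.hstack([cv2.resize(a,(400,300)),cv2.resize(b,(325,300))]))"
```

```text
(no output)
```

View pics/end.png

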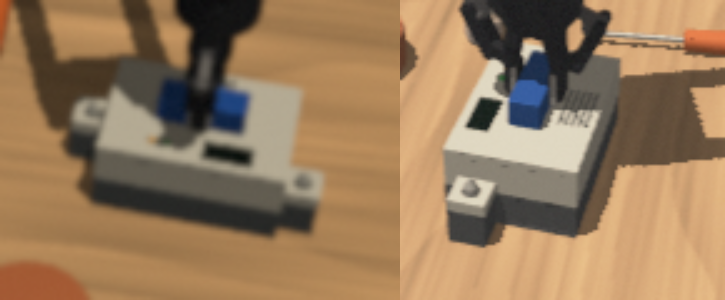

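The cover is fully closed, with both dowels through their holes (crop positions (92,110), (303,182) and (470,187)).

```bash
python3 -c "
from cell import manip
print(manip.job_done())"
```

```text
the job is handed in; nothing more can be done
None
```

The knob's pointer is at the red mark, and the cover sits the right way round on both dowels, fully closed and still held down by the gripper with about 20 N. I handed the job in at about 14 s on the clock; the judge's result was not shown to me.

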